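# Load the colander for rinsing

## Task

Pull the blue-handled turner and the orange-handled fork out of the leaning caddy under the wire shelf and put them into the colander, in either order, and last of all put the white egg cup in with them, so that no utensil lands on it. Lower each thing in rather than dropping it from a height, keep the colander standing level on the worktop, with the middle of each thing below its rim, and leave the black-handled spoon, the pepper mill and the jar where they are.

Things in the scene. Friction and masses are not known exactly. Their poses are not given: they have to be found in the camera images.
- turner: Slotted turner with a blue handle, 200 mm long, 90 g: handle 130 x 16 (own y) x 14 mm (own x), steel head 70 long, 40 wide, 6 mm thick. Stands head down in any one of the caddy's pockets, leaning 32 deg to the caddy's -x, the last 90 mm of handle sticking out. Origin at mid length on the handle's axis; +z to the handle's end (at +100 mm), y across. To be moved.
- fork: Serving fork with an orange handle, 200 mm long, 90 g: handle 130 x 16 (own y) x 14 mm (own x), steel head 70 long, 34 wide, 6 mm thick. Stands head down in any one of the caddy's pockets, leaning 32 deg to the caddy's -x, the last 90 mm of handle sticking out. Origin at mid length on the handle's axis; +z to the handle's end (at +100 mm), y across. To be moved.
- spoon: Serving spoon with a black handle, 200 mm long, 90 g: handle 130 x 16 (own y) x 14 mm (own x), steel head 70 long, 38 wide, 6 mm thick. Stands head down in any one of the caddy's pockets, leaning 32 deg to the caddy's -x, the last 90 mm of handle sticking out. Origin at mid length on the handle's axis; +z to the handle's end (at +100 mm), y across. Stays in the caddy.
- caddy: Fixed utensil caddy, standing on the left, its own -x roughly to the right (world -y). Origin on the worktop. Three white pockets at y = -85, 0, 85 mm, each 60 wide, 40 thick, 115 mm deep, wall 5 mm, leaning 32 deg to its -x; mouths' centres at x = -61, z = 128, handle ends at x = -115, z = 200 mm. A wire shelf stands above it on posts at y = +-172 mm, x = 0 and 65 mm.
- shelf_edge (a point): Middle of the front rod of the caddy's wire shelf, 305 mm above the worktop. The 6 mm rods run 172 mm either way along the caddy's y and go on 163 mm behind this one (+x); two 55 mm cups stand at the back. A hand coming straight down on a handle strikes this rod: come tilted, along the handle, from the caddy's -x side.
- colander: Loose metal colander, 0.6 kg. Origin at the centre of its underside, z up. Round: rim radius 120 mm outside at height 105 mm, narrowing (106 mm at 55 mm, 78 mm at 12 mm) to a flat floor of radius about 65 mm, wall 4 mm. Two black loop handles at its own +y and -y sides reach 158 mm from the centre at about rim height.
- colander_in (a point): Centre of the colander's inner floor, 5 mm above its underside.
- egg_cup: White porcelain egg cup, an open round cup standing upright on the worktop: 52 mm across the rim, 55 mm high, 80 g. Origin at the centre of its underside, z up. Goes into the colander last, either way up.
- mill: Wooden pepper mill, 52 mm across, 128 mm high, standing; origin at the centre of its underside. Leave alone.
- jar: Small amber jar with a red lid, 52 mm across, 75 mm high, standing; origin at the centre of its underside. Leave alone.
Mind the look-alikes: they are no part of the job. Several things have the shape of the fork; the one meant has the colours described above.

How it is judged:
By the outcome, as a careful person would: the job done as asked, in the order asked, and still so for the second after the job is handed in, with the robot touching nothing.
It also fails if it takes over 72 s, if anything falls off the work surface, if the arm or the gripper's body presses on something with over 40 N, if the wrist force passes 120 N, or if a joint passes its speed limit or range.

## Robot

A 6-joint arm with a two-finger parallel gripper is mounted at the origin on the work surface. World frame = base frame: x ahead of the robot, y to its left, z up, the work surface at z = 0. Lengths are in m, angles in rad, forces in N, time in s.
With the tool pointing down it reaches from about 0.35 to 0.975 m from the base axis. Payload 7.1 kg.
Tool frame: the origin (TCP) lies midway between the tips of the shut fingers; the grasp point (between the pads) lies 19 mm behind it; z points along the fingers, y is the line along which they close (so a half turn about z gives the same grasp; the last joint's range is limited). The gripper opens to 88 mm and grips with 3 to 60 N. Pads are 20 mm wide; open, the fingers measure 115 mm over their backs; the gripper's body (75 mm by 178 mm) begins 61 mm behind the grasp point.
Start: joints at [1.116, 0.423, 1.63, -0, 1.089, -0.019], TCP at [0.264, 0.567, 0.223] pointing down, gripper open.
Joint ranges: [-3, 3], [-0.9, 2.11], [0.09, 2.58], [-1.31, 4.45], [0.11, 2.69], [-2.54, 2.54]. Speed limits (rad/s): [2.39, 2.39, 3.01, 3.14, 3.14, 3.14].

## Interface

Orientations are given as a unit quaternion [w, x, y, z].
In Python, from station import move_pose, movel, movej, command_gripper, wait, inverse_kinematics, read_camera, camera_info, MotionError, job_done, get_time, get_joint_pos, get_qvel, get_effort, get_tcp_pos, get_ee_rot, get_ft_force, get_ft_torque, get_grip_width, get_finger_force gives the robot as it stands. Calls block until the motion is done:
- move_pose(position, orientation): joint-space move of the TCP to a pose.
- movel(position, frame=None, v=0.15, until_force=None): straight line of the TCP; frame=None keeps the orientation; v is the mean speed in m/s. With until_force (N) it stops when the force on the tool has changed by that much, and returns True; else False.
- movej(angles): joint-space move.
- command_gripper(opening): opening from 0.0 (shut) to 1.0 (fully open); the grip force is fixed at half the most; returns when the fingers have stopped.
- wait(seconds).
- inverse_kinematics(position, orientation): joint angles nearest the present ones, or None.
- read_camera(name): name is "scene" or "side" or "wrist"; returns the picture (400x640x3 uint8, red, green, blue); there is no depth.
- camera_info(name): a dict with "intrinsics" (3x3 intrinsics, pixels), "T" (4x4, takes a point from camera to world coordinates); the wrist camera has in their place "tool_from_camera" (4x4, takes a point from camera to tool coordinates, whose origin is the TCP and whose axes are the flange's). Camera axes: x right, y up, looking along -z (the intrinsics and any distortion apply to the point x, -y, -z); pixel columns grow to the right and rows downward; lengths in m; the calibration is good to about 2 mm. A picture is of the moment at which its call begins: read the wrist's pose just before it. camera_info takes no time and is no camera call.
A pose or a line that the arm cannot do raises MotionError and nothing moves.
- job_done(): hands the job in; it is judged then, once.
Readings, each from a call of its own:
- get_time(): time.
- get_joint_pos(): joint angles.
- get_qvel(): joint speeds.
- get_effort(): joint torques, N m.
- get_tcp_pos(): TCP position.
- get_ee_rot(): TCP orientation.
- get_ft_force(): force on the tool from outside, world axes, zero at the start.
- get_ft_torque(): the same for the moment, N m.
- get_grip_width(): opening from 0.0 (shut) to 1.0 (fully open).
- get_finger_force(): force on a finger pad.
Only numpy, scipy, OpenCV 4.12 (cv2) and the standard library are available. Lean on these libraries where they do the work, as an engineer would, in place of code of your own. Each camera call takes 0.05 s, during which the arm holds its last target. There are 200 camera calls.

## Working session

There is one attempt and no reset: what is moved stays moved. The work goes in short steps, each a Python script; the robot and the scene stay as the last script left them, time stands still between calls to the robot, and variables do not carry over. Pictures are saved under pics/ and viewed, at most 10 in all, crops included, and the job is handed in when it is done.

```bash
mkdir -p pics; ls
python3 - <<'E'
from station import *
import cv2,numpy as np
for n in ("scene","side"):
    im=read_camera(n); cv2.imwrite(f"pics/{n}0.png",cv2.resize(im[:,:,::-1],(800,500),interpolation=cv2.INTER_CUBIC)); cv2.imwrite(f"{n}_raw.png",im[:,:,::-1])
    c=camera_info(n); print(n,{k:(np.round(v,4).tolist() if hasattr(v,'shape') else v) for k,v in c.items()})
print({k:np.round(v,4).tolist() if hasattr(v,'shape') else v for k,v in camera_info("wrist").items()},get_time(),get_tcp_pos(),get_ee_rot())
E
```

```text
pics
scene {'intrinsics': [[431.8166, 0.0, 318.4276], [0.0, 431.8166, 200.9698], [0.0, 0.0, 1.0]], 'T': [[0.0152, -0.7657, 0.643, 1.2461], [0.9998, 0.005, -0.0177, 0.0994], [0.0103, 0.6432, 0.7656, 1.0471], [0.0, 0.0, 0.0, 1.0]]}
side {'intrinsics': [[444.7504, 0.0, 316.2207], [0.0, 444.7504, 201.4893], [0.0, 0.0, 1.0]], 'T': [[0.9328, 0.2453, -0.264, 0.2066], [-0.3603, 0.65, -0.6691, -0.6426], [0.0075, 0.7192, 0.6947, 0.9796], [0.0, 0.0, 0.0, 1.0]]}
{'intrinsics': [[291.4283, 0.0, 315.6505], [0.0, 291.4283, 201.0072], [0.0, 0.0, 1.0]], 'tool_from_camera': [[0.0012, 0.9529, 0.3034, 0.0847], [1.0, -0.0011, -0.0006, -0.0007], [-0.0002, 0.3034, -0.9529, -0.1613], [0.0, 0.0, 0.0, 1.0]]} 0.1 [0.26356746 0.56612644 0.22195842] [-1.64008901e-04  2.16157385e-01  9.76358267e-01 -7.01742808e-04]
```

View pics/scene0.png

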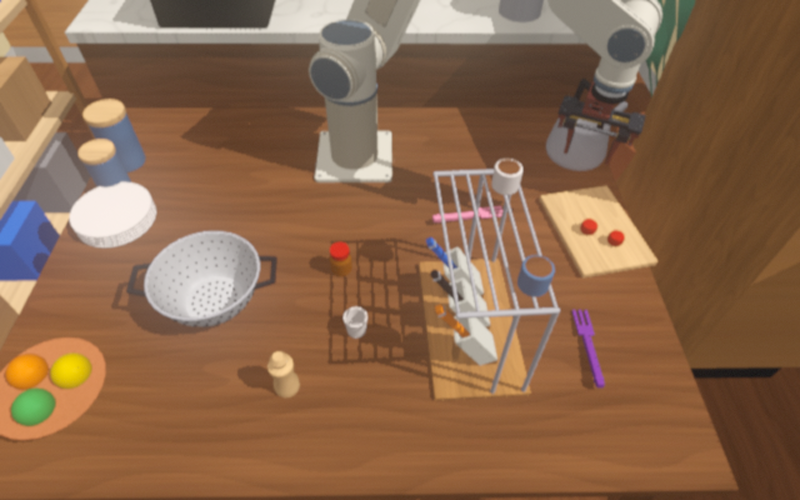

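View pics/side0.png

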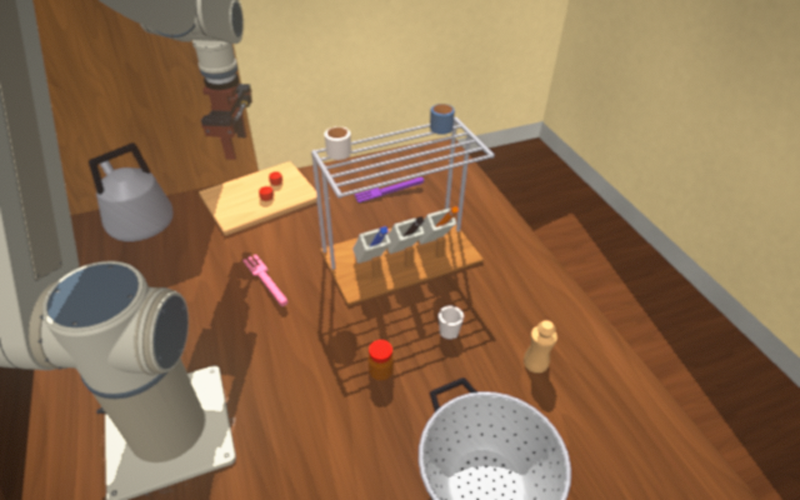

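Scene view: blue handle at (437,245), black at (437,275) and orange at (445,315), all in the caddy. The jar is at (340,258), egg cup (355,322), mill (284,373) and colander (203,280). Three things are fork-shaped: orange in the caddy (445,315), pink lying (470,213) and purple lying (590,345). Only the orange-handled one fits. An enlarged crop will confirm this and give pixels to measure.

Run:
```python
import cv2,numpy as np
a=cv2.imread("scene_raw.png");b=cv2.imread("side_raw.png")
def crop(im,x0,y0,w,h,s):
    o=cv2.resize(im[y0:y0+h,x0:x0+w],None,fx=s,fy=s,interpolation=cv2.INTER_CUBIC)
    for x in range((x0+9)//10*10,x0+w,10):
        cv2.line(o,((x-x0)*s,0),((x-x0)*s,4 if x%50 else 12),(0,255,255),1)
        if x%50==0: cv2.putText(o,str(x),((x-x0)*s+2,22),0,.4,(0,255,255),1)
    for y in range((y0+9)//10*10,y0+h,10):
        cv2.line(o,(0,(y-y0)*s),(4 if y%50 else 12,(y-y0)*s),(0,255,255),1)
        if y%50==0: cv2.putText(o,str(y),(14,(y-y0)*s+4),0,.4,(0,255,255),1)
    return o
A=crop(a,333,128,100,150,4);B=crop(b,250,95,100,150,4)
cv2.imwrite("pics/c1.png",np.hstack([A,crop(b,275,150,100,75,4)[:, :] if 0 else np.vstack([crop(b,275,150,100,75,4),crop(b,250,78,100,75,4)])]))
C=crop(a,95,180,135,145,3); D=crop(a,225,185,100,145,3)
E=crop(b,295,235,130,165,3)
H=max(C.shape[0],E.shape[0]);p=lambda i:cv2.copyMakeBorder(i,0,H-i.shape[0],0,0,0)
o=np.hstack([p(C),p(E)]);print(o.shape);cv2.imwrite("pics/c2.png",o)
```

```text
(495, 795, 3)
```

View pics/c1.png

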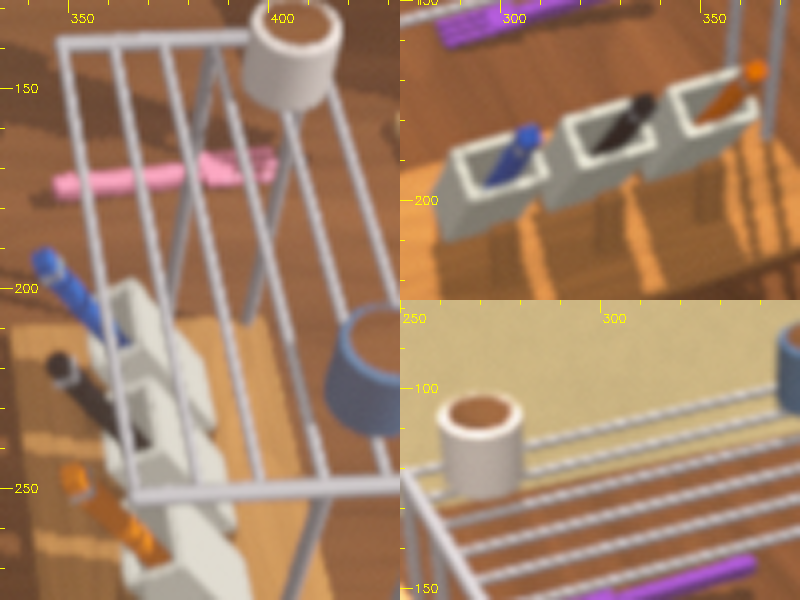

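View pics/c2.png

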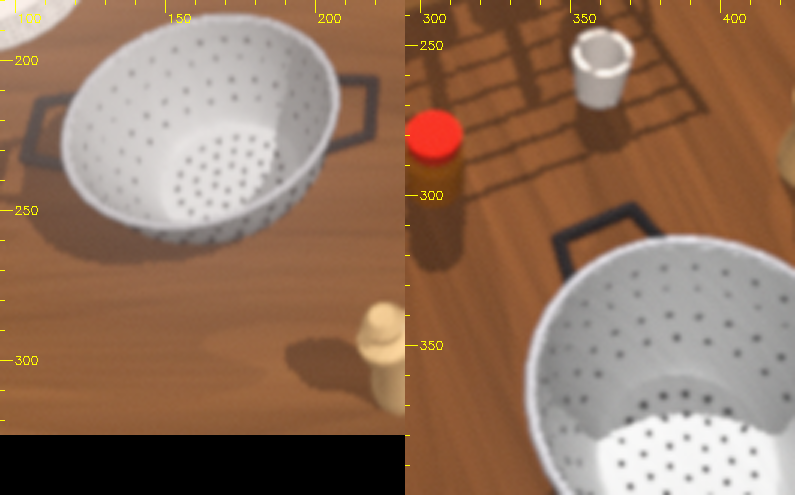

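```bash
cat > h.py <<'E'
from station import *
import numpy as np, cv2
from scipy.spatial.transform import Rotation as R
from scipy.optimize import least_squares
def ray(n,u,v,T=None):
    c=camera_info(n);K=c["intrinsics"];T=c["T"] if T is None else T
    d=np.array([(u-K[0][2])/K[0][0],-(v-K[1][2])/K[1][1],-1.]);T=np.array(T)
    return T[:3,3],T[:3,:3]@d
def onz(n,u,v,z):
    o,d=ray(n,u,v);return o+d*(z-o[2])/d[2]
def tri(a,b):
    (o,d),(p,e)=ray("scene",*a),ray("side",*b)
    s=np.linalg.lstsq(np.c_[d,-e],p-o,rcond=None)[0]
    x,y=o+d*s[0],p+e*s[1];return (x+y)/2,np.linalg.norm(x-y)
E
python3 - <<'E'
from h import *
np.set_printoptions(precision=4,suppress=True)
ends=[tri(*q) for q in [((343.5,193.5),(307,184)),((347.7,219.7),(335.7,176.7)),((351.7,247),(364.2,167.7))]]
for e in ends: print(e)
a,b=onz("scene",349.2,138.7,.308),onz("scene",366.7,252.2,.308); print("rod",a,b,np.linalg.norm(a-b))
sc=lambda p:(p[0]/3+95,p[1]/3+180); sd=lambda p:((p[0]-405)/3+295,p[1]/3+235)
P=[onz("scene",*sc(p),.105)[:2] for p in [(62,145),(339,100),(225,14),(150,233)]]+[onz("side",*sd(p),.105)[:2] for p in [(527,385),(685,236)]]
f=least_squares(lambda c:[np.linalg.norm(p-c)-.12 for p in P],np.mean(P,0));print("col",f.x,f.fun)
print("handles",onz("scene",*sc((25,132)),.105),onz("scene",*sc((377,107)),.105))
print("egg",tri((284,250.5),(361,252.5)),onz("scene",284,250.5,.055),onz("side",361,252.5,.055))
print("jar",onz("scene",272,200,.075),"mill",onz("scene",281/1.25,354/1.25,.128))
E
```

```text
(array([0.5058, 0.1847, 0.1948]), np.float64(0.001159410467582784))
(array([0.5901, 0.1903, 0.1909]), np.float64(0.0030103541487201727))
(array([0.6759, 0.1937, 0.1957]), np.float64(0.004995992472675233))
rod [0.4189 0.198  0.308 ] [0.7623 0.2127 0.308 ] 0.34369351807168075
col [ 0.5155 -0.3076] [ 0.0023  0.0031  0.0059  0.0067  0.001  -0.0001]
handles [ 0.5326 -0.463   0.105 ] [ 0.5062 -0.1497  0.105 ]
egg (array([0.5955, 0.0228, 0.0598]), np.float64(0.008226782974972414)) [0.5892 0.0255 0.055 ] [0.5993 0.0221 0.055 ]
jar [ 0.4251 -0.0147  0.075 ] mill [ 0.7295 -0.1071  0.128 ]
```

```bash
cat >> h.py <<'E'
def fit():
    obs={.085:((343.5,193.5),(307,184)),0:((347.7,219.7),(335.7,176.7)),-.085:((351.7,247),(364.2,167.7))}
    def r(q):
        ux=np.array([np.cos(q[2]),np.sin(q[2]),0]);uy=np.array([-ux[1],ux[0],0]);o=[]
        for y,(a,b) in obs.items():
            p=np.array([q[0],q[1],.2])-.115*ux+y*uy
            for n,m in (("scene",a),("side",b)):
                c=camera_info(n);K=np.array(c["intrinsics"]);T=np.array(c["T"]);l=T[:3,:3].T@(p-T[:3,3]);l=K@(l*[1,-1,-1]);o+=list(l[:2]/l[2]-m)
        return o
    return least_squares(r,[.59,.3,1.61])
def frame(tilt,yaw,flip=1):
    """tool tilted back by tilt (deg) towards heading yaw (rad); closes across it; camera side by flip"""
    h=np.array([np.cos(yaw),np.sin(yaw),0]);t=np.radians(tilt)
    z=-(h*np.sin(t)+np.array([0,0,np.cos(t)]));y=flip*np.array([-h[1],h[0],0]);M=np.c_[np.cross(y,z),y,z]
    q=R.from_matrix(M).as_quat();return np.r_[q[3],q[:3]],z
E
python3 - <<'E'
from h import *
np.set_printoptions(precision=4,suppress=True)
f=fit();print(f.x,f.fun)
q=f.x;ux=np.array([np.cos(q[2]),np.sin(q[2]),0]);uy=np.array([-ux[1],ux[0],0]);yaw=q[2]-np.pi
a=-ux*np.sin(np.radians(32))+[0,0,np.cos(np.radians(32))]
for y in (.085,-.085):
  E=np.r_[q[:2],.2]-.115*ux+y*uy; print(y,E)
  for tilt in (40,50,60):
    for fl in (1,-1):
      Q,z=frame(tilt,yaw,fl); o=[]
      for s in (-.03,.1):
        for b in (0,.09):
          o.append(inverse_kinematics(E+a*s+z*(.019-b),Q))
      print(tilt,fl,frame(tilt,yaw,fl)[0]@[0,0,0,0],*[v is not None and np.round(v,2) for v in o])
C=np.array([.5155,-.3076,.13])
for tilt in (-40,-25,0,30):
  for fl in (1,-1):
    Q,z=frame(tilt,-np.pi/2,fl);print("place",tilt,fl,inverse_kinematics(C+[0,.06,0],Q),inverse_kinematics(C+[0,.06,.15],Q) is not None)
E
```

```text
[0.5849 0.3027 1.6292] [-0.6973 -0.8555  0.4181 -1.302  -1.1351 -1.2922  0.6059 -2.5184 -0.9697
 -0.0674 -0.22   -1.6771]
0.085 [0.5068 0.1829 0.2   ]
40 1 0.0 [ 0.    0.47  1.95  0.88  0.98 -0.66] [-0.11  0.37  1.91  0.77  1.15 -0.6 ] [-0.13  0.31  1.87  0.74  1.22 -0.54] [-0.24  0.24  1.78  0.67  1.4  -0.51]
40 -1 0.0 [0.   0.47 1.95 0.88 0.98 2.48] False False False
50 1 0.0 [-0.07  0.54  1.96  1.02  1.1  -0.84] [-0.2   0.45  1.91  0.9   1.24 -0.77] [-0.2   0.37  1.88  0.87  1.31 -0.68] [-0.32  0.32  1.8   0.8   1.48 -0.65]
50 -1 0.0 [-0.07  0.54  1.96  1.02  1.1   2.31] [-0.2   0.45  1.91  0.9   1.24  2.37] [-0.2   0.37  1.88  0.87  1.31  2.46] [-0.32  0.32  1.8   0.8   1.48  2.5 ]
60 1 0.0 [-0.12  0.62  1.95  1.13  1.23 -0.97] [-0.27  0.56  1.91  1.    1.35 -0.92] [-0.25  0.44  1.89  0.99  1.41 -0.8 ] [-0.38  0.41  1.81  0.9   1.56 -0.76]
60 -1 0.0 [-0.12  0.62  1.95  1.13  1.23  2.17] [-0.27  0.56  1.91  1.    1.35  2.23] [-0.25  0.44  1.89  0.99  1.41  2.34] [-0.38  0.41  1.81  0.9   1.56  2.38]
-0.085 [0.6765 0.1929 0.2   ]
40 1 0.0 [ 0.02  0.67  1.56  0.8   1.11 -0.49] [-0.0
[... 407 characters left out ...]
31 -0.74] [-0.19  0.73  1.52  1.01  1.42 -0.7 ] [-0.18  0.65  1.5   1.01  1.46 -0.61] [-0.28  0.63  1.43  0.96  1.59 -0.58]
60 -1 0.0 [-0.08  0.78  1.56  1.1   1.31  2.4 ] [-0.19  0.73  1.52  1.01  1.42  2.44] [-0.18  0.65  1.5   1.01  1.46  2.53] False
place -40 1 [-0.1169  0.5278  1.9585 -1.0028  0.8592  0.6448] True
place -40 -1 [-0.1169  0.5278  1.9585 -1.0028  0.8592 -2.4968] False
place -25 1 [-0.2452  0.4631  1.921  -0.6421  0.754   0.2297] True
place -25 -1 None False
place 0 1 [-0.4686  0.4693  1.8118 -0.      0.8604 -0.4686] True
place 0 -1 None False
place 30 1 [-0.681   0.6281  1.6372  0.4213  1.2531 -0.8913] True
place 30 -1 [-0.681   0.6281  1.6372  0.4213  1.2531  2.2503] True
```

```bash
cat >> h.py <<'E'
q=fit().x;UX=np.array([np.cos(q[2]),np.sin(q[2]),0]);UY=np.array([-UX[1],UX[0],0]);YAW=q[2]-np.pi
A=-UX*np.sin(np.radians(32))+[0,0,np.cos(np.radians(32))]
E0=np.r_[q[:2],.2]-.115*UX
def go(g,tilt,yaw,line=None,**k):
    Q,z=frame(tilt,yaw)
    if line: return movel(g+.019*z,v=line,**k)
    move_pose(g+.019*z,Q)
def stat(s=""): print(s,round(get_time(),2),np.round(get_tcp_pos(),4),"w",round(get_grip_width(),3),"ff",np.round(get_finger_force(),1),"F",np.round(get_ft_force(),1))
def approach(y):
    E=E0+y*UY;_,z=frame(55,YAW)
    go(E-.03*A-.1*z,55,YAW);stat("pre")
    if True: go(E-.03*A,55,YAW,line=.12,until_force=10);stat("at")
def pull(y):
    command_gripper(0.);stat("grip")
    g=E0+y*UY-.03*A; go(g+.13*A,55,YAW,line=.12);stat("out")
E
python3 - <<'E'
from h import *
D=[0,0.2162,.9764,0]; D=np.array(D)/np.linalg.norm(D)
command_gripper(.6)
move_pose([.16,.36,.46],D)
move_pose([.38,-.12,.42],frame(30,YAW)[0]); stat()
approach(.085)
cv2.imwrite("pics/w1.png",read_camera("wrist")[:,:,::-1])
cv2.imwrite("pics/s1.png",read_camera("side")[90:240,220:420,::-1].repeat(3,0).repeat(3,1))
E
```

```text
4.07 [ 0.3802 -0.1194  0.42  ] w 0.599 ff 0.0 F [0.3 0.4 0.4]
pre 5.37 [0.5103 0.1321 0.2218] w 0.596 ff 0.0 F [-0.3 -0.5  0.5]
at 6.35 [0.5053 0.2141 0.1639] w 0.601 ff 0.0 F [-0.3 -0.4  0.8]
```

View pics/w1.png

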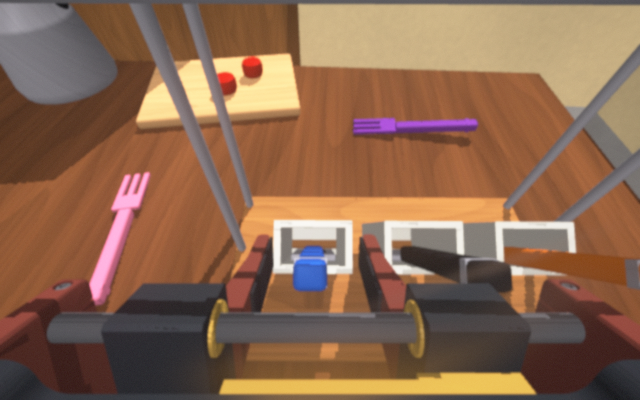

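The wrist view shows the blue handle centred between the fingers at (310,270), with the black and orange ones to the right. I'll grip and pull, then place.

```bash
cat >> h.py <<'E'
COL=np.array([.5155,-.3076,0])
def place(dx,zs=.105):
    y=-np.pi/2
    go(COL+[dx*.5,.2,.40],0,y)
    g=COL+[dx,.089,zs]
    go(g+[0,0,.17],-32,y);stat("over")
    go(g+[0,0,.02],-32,y,line=.15,until_force=8);stat("low")
    print(go(g+[0,0,-.012],-32,y,line=.04,until_force=3));stat("touch")
def shots(n,side=(220,90,200,150)):
    cv2.imwrite(f"pics/{n}.png",np.hstack([cv2.resize(read_camera("scene")[160:310,85:285,::-1],(400,300),interpolation=2),cv2.resize(read_camera("side")[250:400,290:490,::-1],(400,300),interpolation=2)]))
E
python3 - <<'E'
from h import *
pull(.085)
if .1<get_grip_width()<.25:
    place(-.025); shots("p1")
E
```

```text
grip 7.11 [0.5049 0.2144 0.1637] w 0.184 ff 30.0 F [ 0.5  0.1 -0.6]
out 8.34 [0.5086 0.1458 0.2733] w 0.185 ff 30.0 F [ 0.4 -0.6 -0.3]
over 10.08 [ 0.4905 -0.2281  0.2583] w 0.183 ff 30.0 F [ 0.2 -0.7 -0.5]
low 11.23 [ 0.4911 -0.2288  0.1096] w 0.179 ff 30.0 F [-1.  -0.5 -0.1]
True
touch 11.85 [ 0.4902 -0.2286  0.0834] w 0.178 ff 30.0 F [ 1.8 -1.3  1. ]
```

View pics/p1.png

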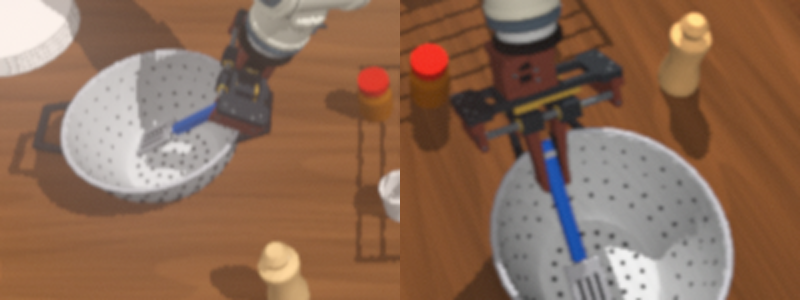

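The turner's head rests on the colander floor and its handle lies inside the rim. I'll release it, back off and go to the fork.

```bash
cat >> h.py <<'E'
def release(o=.34):
    command_gripper(o);wait(.2);Q,z=frame(-32,-np.pi/2);movel(get_tcp_pos()-.12*z,v=.15);stat("rel")
E
python3 - <<'E'
from h import *
release()
move_pose([.5,-.1,.42],frame(20,YAW)[0]);command_gripper(.6)
shots("p2")
approach(-.085)
a=cv2.imread("pics/p2.png");w=cv2.resize(read_camera("wrist")[:,:,::-1],(480,300))
cv2.imwrite("pics/p2b.png",np.vstack([a,np.hstack([w,np.zeros((300,320,3),np.uint8)])]))
E
```

```text
rel 13.55 [ 0.4897 -0.1651  0.1853] w 0.337 ff 0.0 F [ 0.5 -0.8  0.4]
pre 16.54 [0.6799 0.1419 0.2223] w 0.598 ff 0.0 F [0.  0.  0.3]
at 17.52 [0.6751 0.224  0.164 ] w 0.6 ff 0.0 F [-0.2  0.2 -0. ]
```

View pics/p2b.png

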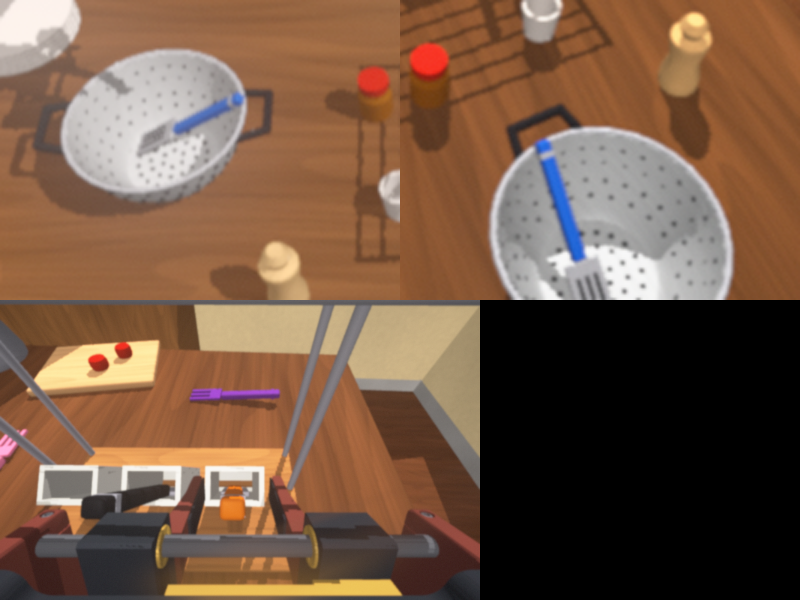

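The turner leans on the rim inside the colander, and the orange fork sits between the fingers at (233,505). I'll pull it and place it beside the turner.

Run:
```python
from h import *
pull(-.085)
if .1<get_grip_width()<.25:
    place(.025); release(.32)
    move_pose([.6,-.02,.32],frame(0,-np.pi/2)[0]);command_gripper(.8)
    shots("p3")
    p=get_tcp_pos();M=R.from_quat(np.roll(get_ee_rot(),-1)).as_matrix();print(p,M.round(3).tolist())
    a=cv2.imread("pics/p3.png");cv2.imwrite("pics/p3b.png",np.vstack([a,np.hstack([cv2.resize(read_camera("wrist")[:,:,::-1],(480,300)),np.zeros((300,320,3),np.uint8)])]))
```

```text
grip 18.23 [0.6747 0.2243 0.1637] w 0.178 ff 30.0 F [ 0.1  0.4 -0. ]
out 19.47 [0.6782 0.1559 0.273 ] w 0.181 ff 30.0 F [-0.6  1.2 -0.4]
over 21.37 [ 0.5409 -0.2282  0.2584] w 0.179 ff 30.0 F [ 0.3 -0.6 -0.2]
low 22.52 [ 0.5411 -0.2288  0.1097] w 0.179 ff 30.0 F [-1.2  0.5 -0.8]
True
touch 23.13 [ 0.54   -0.229   0.0837] w 0.182 ff 32.5 F [-0.9 -2.9  2.7]
rel 24.72 [ 0.5395 -0.1651  0.1851] w 0.322 ff 0.0 F [0.2 0.5 0.2]
[ 0.6000164  -0.0199956   0.32006113] [[0.0, 1.0, 0.0], [1.0, -0.0, -0.0], [-0.0, 0.0, -1.0]]
```

View pics/p3b.png

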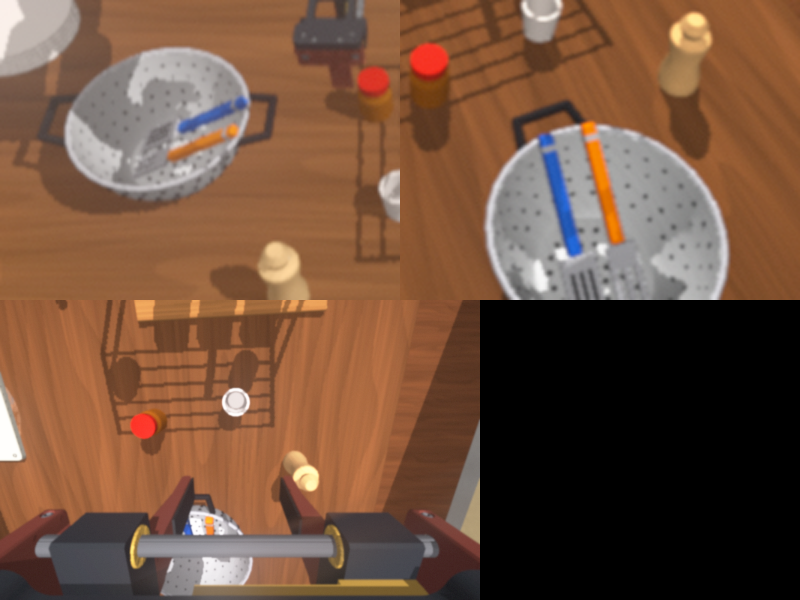

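The fork lies beside the turner inside the rim, and the colander is level. The egg cup shows at (236,102) in the wrist panel, which is raw (314.7,135.5), and it still stands in place. I'll pick it up now.

Run:
```python
from h import *
c=camera_info("wrist");T=np.eye(4);T[:3,:3]=R.from_quat(np.roll(get_ee_rot(),-1)).as_matrix();T[:3,3]=get_tcp_pos();T=T@np.array(c["tool_from_camera"])
o,d=ray("wrist",314.7,135.5,T);g=(o+d*(.055-o[2])/d[2]);print(g)
g[2]=.038
y=-np.pi/2
command_gripper(.9)
go(g+[0,0,.12],0,y);go(g,0,y,line=.12,until_force=10);stat("at")
command_gripper(0.);stat("grip")
if get_grip_width()>.3:
    go(g+[0,0,.2],0,y,line=.15);stat("up")
    t=COL+[0,-.058,.0]
    go(t+[0,0,.24],0,y)
    go(t+[0,0,.085],0,y,line=.15,until_force=8);stat("low")
    print(go(t+[0,0,.045],0,y,line=.03,until_force=3));stat("touch")
    shots("p4")
```

```text
[0.59775199 0.02642957 0.055     ]
at 28.81 [0.5984 0.0264 0.0197] w 0.899 ff 0.0 F [-0.4  0.6 -0.4]
grip 29.38 [0.5978 0.0264 0.0193] w 0.571 ff 30.0 F [-1.2 -0.3  4.3]
up 30.87 [0.5971 0.0264 0.218 ] w 0.568 ff 30.0 F [-0.1  0.2 -0.4]
low 33.53 [ 0.5161 -0.366   0.0669] w 0.564 ff 30.0 F [ 1.1 -0.8 -0.6]
True
touch 34.28 [ 0.5149 -0.3649  0.0457] w 0.569 ff 30.0 F [-1.2  0.9  0.8]
```

View pics/p4.png

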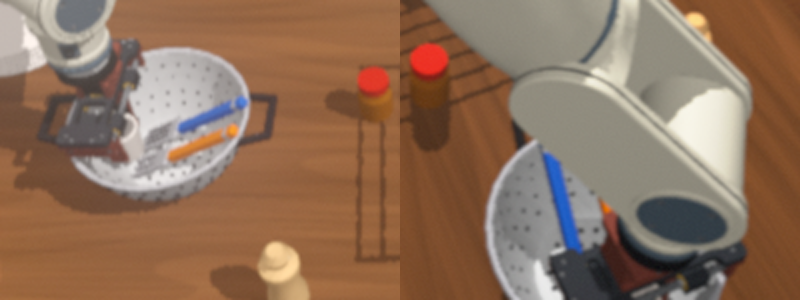

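The cup is touching down beside the heads. I'll seat it a little further with a 5 N limit, release it and lift straight up.

Run:
```python
from h import *
p=get_tcp_pos();print(movel(p-[0,0,.012],v=.03,until_force=5));stat()
command_gripper(.72);wait(.3);stat("open")
movel(get_tcp_pos()+[0,0,.2],v=.15)
move_pose([.45,-.0,.42],frame(0,-np.pi/2)[0]);wait(.3);stat()
cv2.imwrite("pics/p5.png",np.vstack([cv2.resize(read_camera("scene")[170:300,90:350,::-1],(600,300),interpolation=2),cv2.resize(read_camera("side")[270:400,200:460,::-1],(600,300),interpolation=2)]))
```

```text
True
 34.59 [ 0.515  -0.3647  0.0448] w 0.564 ff 30.0 F [0.9 1.1 1.6]
open 35.33 [ 0.5146 -0.3646  0.0446] w 0.718 ff 0.0 F [-0.3  0.4  0.4]
 38.63 [ 4.501e-01 -4.000e-04  4.197e-01] w 0.721 ff 0.0 F [-0.4 -0.9  0.2]
```

View pics/p5.png

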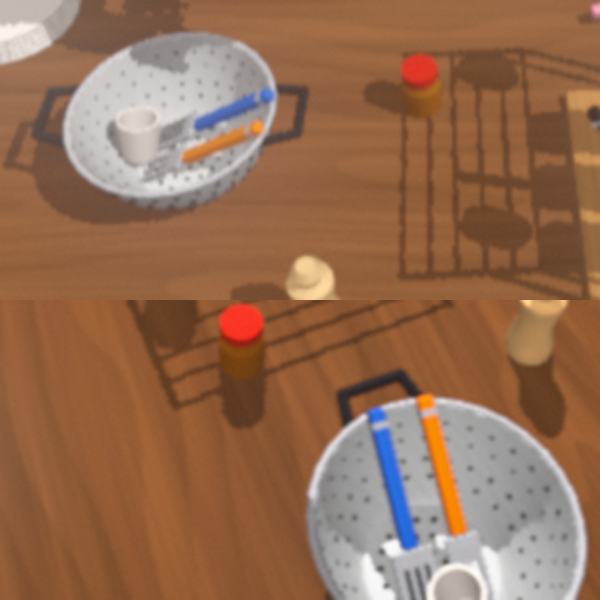

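The cup stands upright in the colander with the turner and fork beside it, the colander is level, and the jar, mill and spoon are in place.

```bash
python3 -c "
from station import *
print(job_done(),get_time())"
```

```text
the job is handed in; nothing more can be done
the job is handed in; nothing more can be done
```

The job is handed in at about 39 s on the robot's clock, with no verdict shown: in the last picture the turner, the fork and (put in last) the egg cup sit in the level colander, and the spoon, mill and jar are where they were.

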